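# Lock the stock tray back into the counter display case

### The job

Put the yellow stock tray, with its three reels standing in it, back into the display case: swing the red cam lever fully open to clear the mouth, slide the tray in handle outwards until you feel the sprung buffer at the back give by some 5 mm, then swing the lever back fully shut so that its roller draws the tray flush and locks it. Do it gently, without ramming the tray against the case or spilling the reels, and leave the other things on the counter where they are.

Things in the scene. Friction and masses are not known exactly. Their poses are not given: they have to be found in the camera images.
- case: Fixed display case: aluminium sides, clear roof, no floor (the tray slides on the counter). 150 deep, 160 wide, roof top at 67 mm. Origin on the counter under its centre; x from its open front (x = -75 mm) to its back, y left, z up. Tray is home (flush) with its origin at x = -10, y = 0 mm here. A blue bracket (y 40 to 72, z 58 to 68 mm) juts 58 mm from the front and carries the lever.
- bay_mouth (a point): Centre of the bay's open front, 16 mm up; axes as the case. Bay 144 mm wide (2 mm play each side of the tray; side edges bevelled 4 mm), 58 mm high. At its back a sprung buffer plate, set to a depth that differs each time: the tray meets it somewhere 2 to 8 mm before home, to be felt. It gives 1.2 N/mm over 12 mm: press it in about 5 mm (6 N). It may push a released tray back a few mm; no harm.
- lever (a joint): Red cam lever's angle about its upright axis (rad): 0 = fully shut, 1.83 = fully open, growing anticlockwise from above. Stays where left (1.5 N at the knob moves it). It blocks the mouth below about 1.3. It draws in a tray up to about 6 mm short of home (up to 8 N at the knob), over a dead centre at 0.26, and rests at 0; a tray farther out jams it.
- lever_knob (a point): Centre of the lever's upright round red knob: 24 mm diameter, 82 to 126 mm above the counter (this point at 104), turning freely on its pin at the end of the flat red arm (top at 82 mm), 85 mm from the lever's axis. At lever = 0 the arm points 15 deg clockwise of the case's +x (over the roof), at 1.83 along the case's +y.
- lever_pivot (a point): Point on the lever's upright axis, at (-116, +56, 104) mm in the case's frame; axes as the case. Beneath, a crank carries an upright free-turning brass roller (20 mm diameter, 10 to 44 mm up) 32 mm from the axis on the same side as the arm; it bears on the tray's front.
- tray: Yellow open tray, 130 (x) by 140 (y) mm, walls 32 high and 4 thick, floor 4, a low rib along x; origin under its centre. The handle is on its -x side, which must face the same way as the case's -x (outwards). About 0.6 kg with reels. It starts on the counter to the right of the case.
- tray_handle (a point): Centre of the tray's dark handle bar: 12 mm thick (x), 68 long (y), 14 high (40 to 54 mm above the counter); 110 mm from the tray's origin towards its -x. Gap of 39 mm between bar and tray front, 56 mm between the two side arms. Axes as the tray.
- reel0: Green reel, 54 mm diameter, 28 mm tall, 90 g, standing loose in the tray; origin under its centre.
- reel1: Blue reel, same size, in the tray; origin under its centre.
- reel2: White reel, same size, in the tray; origin under its centre.
- carton: White and green carton 70 x 80 x 90 mm, bystander; origin under its centre.
- tape_stack: Stack of yellow and white tape rolls, 70 mm diameter, 57 mm tall, bystander; origin under its centre.
- mug: Blue mug, 76 mm diameter, 90 mm tall, bystander; origin under its centre.
- screwdriver: Screwdriver 170 mm long lying flat, bystander; handle to its -x.
- junction_box: White plastic junction box 86 x 86 x 38 mm, bystander; origin under its centre.
- tape_roll: Black tape roll 66 mm diameter, 20 mm tall, bystander; origin under its centre.

How it is judged (in metres and radians):
On the way, in this order (a step that is already met when the one before it is completed fails the run):
1. the lever is swung open (beyond 1.5 rad) (value of joint lever above 1.5 rad), for 0.2 s.
2. the tray is slid into the bay and pressed on the buffer with at least 3.5 N, while the lever is still open (value of joint lever above 1.2 rad and x of tray in the frame of case between -0.0185 and 0.006 m and y of tray in the frame of case between -0.006 and 0.006 m and contact force between tray and case above 3.5 N), for 0.05 s.
3. the lever is swung fully shut with the tray home (value of joint lever below 0.1 rad and x of tray in the frame of case between -0.0135 and -0.0065 m and y of tray in the frame of case between -0.006 and 0.006 m and z of tray in the frame of case between -0.004 and 0.004 m and angle between the x axis of tray and the x axis of case, either way round below 0.05 rad), for 0.2 s.
At the end, for the whole second after the job is handed in: The lever is fully shut (under 0.1 rad); the tray is flat on the counter inside the case, handle outwards, flush within 3.5 mm, centred within 6 mm and square within 0.05 rad, at rest; the three reels stand upright in it (all of step 3 and x of reel0 in the frame of tray between -0.06 and 0.06 m and y of reel0 in the frame of tray between -0.066 and 0.066 m and z of reel0 in the frame of tray between 0 and 0.01 m and angle between each of reel0, reel1, reel2's own z axis and vertical below 0.2 rad and x of reel1 in the frame of tray between -0.06 and 0.06 m and y of reel1 in the frame of tray between -0.066 and 0.066 m and z of reel1 in the frame of tray between 0 and 0.01 m and x of reel2 in the frame of tray between -0.06 and 0.06 m and y of reel2 in the frame of tray between -0.066 and 0.066 m and z of reel2 in the frame of tray between 0 and 0.01 m and linear speed of tray below 0.02 m/s); the robot touches nothing.
It fails at once if the tray is rammed: more than 40 N between tray and case, buffer or lever (contact force between tray and case above 40 N).
It fails at once if a reel is tipped over (angle between any of reel0, reel1, reel2's own z axis and vertical above 0.6 rad).
It fails at once if a bystander is moved by more than 25 mm (distance of any of carton, tape_stack, mug, screwdriver, junction_box, tape_roll from where it was at the start of the episode above 0.025 m).
It also fails if it takes over 72 s, if anything falls off the work surface, if the arm or the gripper's body presses on something with over 40 N, if the wrist force passes 120 N, or if a joint passes its speed limit or range.

### The arm

A 6-joint arm with a two-finger parallel gripper is mounted at the origin on the work surface. World frame = base frame: x ahead of the robot, y to its left, z up, the work surface at z = 0. Lengths are in m, angles in degrees, forces in N, time in s.
With the tool pointing down it reaches from about 0.375 to 0.9 m from the base axis. Payload 3.1 kg.
Tool frame: the origin (TCP) lies on the centre line of the jaws, within the pads' length; the fingertips stand finger_overhang ahead of it and the grasp point (between the pads) lies 5 mm behind it (finger_overhang is the distance from the TCP to the fingertips, in m); z points along the fingers, y is the line along which they close (so a half turn about z gives the same grasp; the last joint's range is limited). The gripper opens to 87 mm and grips with 3 to 60 N. Pads are 19 mm wide; open, the fingers measure 117 mm over their backs; the gripper's body (75 mm by 190 mm) begins 51 mm behind the grasp point.
Start: joints at [57.267, 30.224, 82.088, -0, 67.689, -10.227], TCP at [0.239, 0.577, 0.237] pointing down, gripper open.
Joint ranges: [-176.69, 176.69], [-43.24, 126.21], [12.49, 139.97], [-82, 262], [0, 151.66], [-163.58, 163.58]. Speed limits (degrees/s): [159.86, 159.86, 180, 180, 180, 180].

### API

Orientations are given as a 3x3 rotation matrix whose columns are the frame's x, y, z axes.
In Python, from rig import read_state, capture, calibration, hand_in, finger_overhang gives the robot as it stands.
- The arm moves only by the tool send_rows, never from a script. Its argument "plan" is a list of rows, each a list of 5 numbers: the closure in counts, from 0 (fully open) to 255 (shut), then the shift along the tool's x, y, z in m, then the turn about the tool's z in rad. A call has 1 to 20 rows; each row shifts and turns the commanded pose from where the row before left it, along the tool's axes as they then stand; what a row does not reach is not made up. A row lasts 1/12 s, in which the tool goes at most 41.7 mm and 7.16 degrees, less where a joint would pass 70% of its speed; a pose out of reach is approached as far as the arm can. A call is refused whole if a number of a shift passes 0.0417 or a number of a turn 0.125, either way. A call with a gripper value outside its range is refused whole. The fingers move at their own pace and stop on an object; the grip force is fixed at half the most. Time passes only in rows, so rows that do not move let the fingers close. It gives the time, the measured TCP pose, the force, the opening and the grip force at its end, in the units of the state.
- read_state(): the state, without advancing time (a new reading comes with each control period).
- capture(name): name is "scene" or "top"; returns (picture, depth): 480x640x3 uint8, blue, green, red; 480x640 float32, m along the optical axis (not along the pixel's ray), 0 where there is no reading.
- calibration(name): a dict with "fx", "fy", "cx", "cy" (pixels), "xyz" and "rotation" of the camera in the world. Camera axes: x right, y down, z forward; pixel columns grow to the right and rows downward; lengths in m; the calibration is good to about 2 mm. A picture is of the moment at which its call begins. calibration takes no time and is no camera call.
- hand_in(): hands the job in; it is judged then, once.
The state is a dict: "time_s": time; "joint_positions": joint angles; "qvel": joint speeds; "tau": joint torques, N m; "position": TCP position; "tcp_rot": TCP orientation; "force": force on the tool from outside, world axes, zero at the start; "moment": the same for the moment, N m; "opening": opening from 0.0 (shut) to 1.0 (fully open); "grasp_force": force on a finger pad.
Only numpy, scipy, OpenCV 4.12 (cv2) and the standard library are available. Lean on these libraries where they do the work, as an engineer would, in place of code of your own. Each camera call takes 0.05 s, during which the arm holds its last target. There are 200 camera calls.

## Working session

There is one attempt and no reset: what is moved stays moved. The work goes in short steps, Python scripts to look and compute and a tool call to move; the robot and the scene stay as the last step left them, time stands still between calls to the robot, and variables do not carry over. Pictures are saved under pics/ and viewed, at most 10 in all, crops included, and the job is handed in when it is done.

Besides the shell and the picture viewer there is one more tool, called after ">>>" as name(argument=value, ...), one argument or row to a line, values as JSON. send_rows: Moves the arm, as the interface text tells. Its arguments: {"type":"object","properties":{"plan":{"type":"array","items":{"type":"array","items":{"type":"number"}}}},"required":["plan"]}

```bash
mkdir -p pics; ls
python3 - <<'E'
from rig import *
import cv2,numpy as np
s=read_state();print({k:np.round(v,3).tolist() for k,v in s.items()});print(finger_overhang if not callable(finger_overhang) else finger_overhang())
for n in("scene","top"):
    p,d=capture(n);cv2.imwrite(f"pics/{n}0.png",p);np.save(f"pics/{n}0.npy",d);c=calibration(n);print(n,c)
E
```

```text
pics
{'time_s': 0.0, 'joint_positions': [57.268, 30.279, 82.155, 0.001, 67.687, -10.226], 'qvel': [-0.013, -0.025, -0.091, 0.037, 0.057, -0.024], 'tau': [-0.001, -44.004, -17.659, 0.063, 0.058, -0.0], 'position': [0.239, 0.577, 0.236], 'tcp_rot': [[-0.924, 0.383, -0.001], [0.383, 0.924, -0.002], [0.0, -0.002, -1.0]], 'force': [-0.649, 0.238, -0.435], 'moment': [-0.006, 0.011, 0.029], 'grasp_force': 0.0, 'opening': 0.998}
0.014
scene {'fx': 489.8538807155693, 'fy': 489.8538807155693, 'cx': 311.5600556226673, 'cy': 235.63355822633787, 'xyz': array([ 0.89075429, -0.40722012,  0.99108877]), 'rotation': array([[ 0.78079044,  0.53500067, -0.32270819],
       [ 0.62467435, -0.65838657,  0.41989175],
       [ 0.01217563, -0.52943499, -0.84826313]])}
top {'fx': 470.25679592917976, 'fy': 470.25679592917976, 'cx': 322.558178232167, 'cy': 240.54124329934479, 'xyz': array([0.37945839, 0.02288735, 1.21347839]), 'rotation': array([[ 1.16574721e-02, -9.87294337e-01,  1.58473956e-01],
       [-9.99932042e-01, -1.14904941e-02,  1.96991431e-03],
       [-1.23941188e-04, -1.58486150e-01, -9.87361193e-01]])}
```

View pics/top0.png

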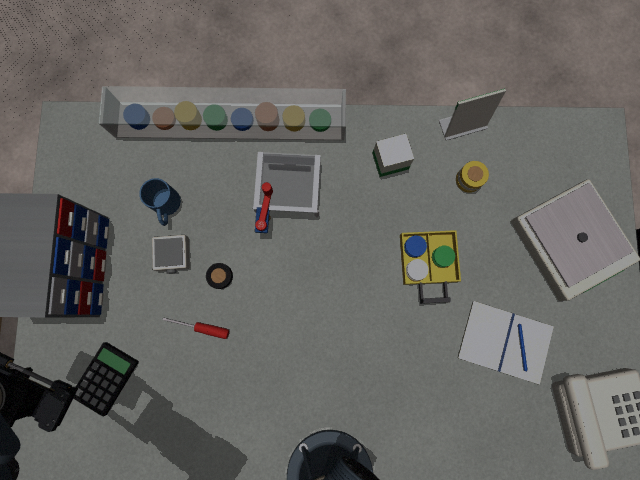

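View pics/scene0.png

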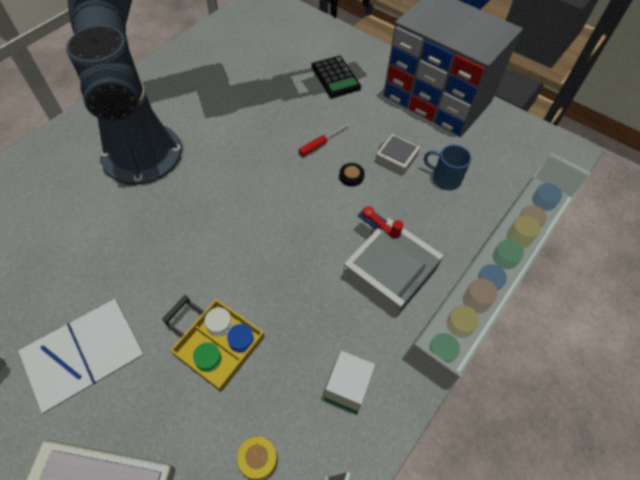

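The top view shows the case at about (287,185) with its mouth towards the robot, the lever pivot at (262,225) and the knob at (267,187). The tray is at (431,258) with its handle at (434,294), and the mug, box, rolls, screwdriver and carton are around them.

```bash
cat > h.py <<'E'
import cv2,numpy as np
from rig import *
def plane(n,u,v,z):
    c=calibration(n);u=np.asarray(u,float);v=np.asarray(v,float)
    r=np.stack([(u-c['cx'])/c['fx'],(v-c['cy'])/c['fy'],np.ones_like(u)],-1)@c['rotation'].T
    return c['xyz']+r*((z-c['xyz'][2])/r[...,2])[...,None]
def cloud(n,d):
    c=calibration(n);v,u=np.mgrid[:480,:640]
    r=np.stack([(u-c['cx'])/c['fx'],(v-c['cy'])/c['fy'],np.ones_like(u,float)],-1)*d[...,None]
    return r@c['rotation'].T+c['xyz']
def near(P,x0,x1,y0,y1,z0,z1):
    return (P[...,0]>x0)&(P[...,0]<x1)&(P[...,1]>y0)&(P[...,1]<y1)&(P[...,2]>z0)&(P[...,2]<z1)
def rect(P,m):
    (c,s,a)=cv2.minAreaRect(P[m][:,:2].astype(np.float32)*1000);return np.round(c,1),np.round(s,1),round(a,2),m.sum()
def knob(n,p,P):
    h=cv2.cvtColor(p,cv2.COLOR_BGR2HSV);red=((h[...,0]<8)|(h[...,0]>172))&(h[...,1]>130)&(h[...,2]>60)
    return red
E
python3 - <<'E'
from h import *
for n in("top","scene"):
    p=cv2.imread(f"pics/{n}0.png");d=np.load(f"pics/{n}0.npy");P=cloud(n,d)
    h=cv2.cvtColor(p,cv2.COLOR_BGR2HSV);H,S,V=cv2.split(h)
    yel=(H>18)&(H<34)&(S>120)&(V>60)
    g=plane(n,[431 if n=="top" else 217],[258 if n=="top" else 345],0.03)[0];print(n,"tray approx",g)
    m=yel&near(P,g[0]-.12,g[0]+.12,g[1]-.12,g[1]+.12,.024,.04);print("tray",rect(P,m))
    m=near(P,g[0]-.2,g[0]-.05,g[1]-.1,g[1]+.1,.045,.065);print("handle",rect(P,m),P[m].mean(0))
    g=plane(n,[287 if n=="top" else 394],[185 if n=="top" else 265],0.06)[0];print("case approx",g)
    m=near(P,g[0]-.1,g[0]+.1,g[1]-.1,g[1]+.1,.05,.075);print("case",rect(P,m))
    red=((H<8)|(H>172))&(S>130)&(V>60)
    m=red&near(P,g[0]-.2,g[0]+.1,g[1]-.1,g[1]+.2,.116,.135);print("knob",m.sum(),P[m].mean(0))
    m=red&near(P,g[0]-.2,g[0]+.1,g[1]-.1,g[1]+.2,.07,.095);print("arm",rect(P,m),P[m].mean(0))
    q=g[:2]
    for x in(-.13,-.1,-.08,-.06,-.03,0,.05,.08,.1):
        c=near(P,g[0]+x-.004,g[0]+x+.004,g[1]-.12,g[1]+.12,.045,.08);print(x,c.sum(),np.round([P[c][:,1].min(),P[c][:,1].max(),P[c][:,2].mean()],3) if c.sum() else '')
p=cv2.imread("pics/top0.png")[130:320,230:480];cv2.imwrite("pics/c.png",cv2.resize(p,None,fx=3,fy=3,interpolation=cv2.INTER_CUBIC))
E
```

```text
top tray approx [ 0.52780863 -0.25001487  0.03      ]
tray (array([ 531.5, -248.3]), array([130.4, 140.9]), 3.38, np.int64(383))
handle (array([ 422. , -255.2]), array([12.1, 68.3]), 3.56, np.int64(138)) [ 0.42206826 -0.25413382  0.05238975]
case approx [0.7059844  0.11688711 0.06      ]
case (array([697.3, 118.4]), array([166.6, 184.9]), 87.54, np.int64(3555))
knob 65 [0.6828199  0.1618977  0.12530817]
arm (array([629.9, 169.8]), array([26.1, 88.4]), 74.82, np.int64(237)) [0.62858381 0.1722576  0.08102606]
-0.13 0 
-0.1 15 [0.161 0.195 0.072]
-0.08 30 [0.161 0.192 0.071]
-0.06 191 [0.038 0.204 0.066]
-0.03 180 [0.04  0.199 0.066]
0 170 [0.038 0.197 0.065]
0.05 189 [0.036 0.194 0.065]
0.08 148 [0.034 0.192 0.065]
0.1 0 
scene tray approx [ 0.53959422 -0.25612241  0.03      ]
tray (array([ 532.6, -249.9]), array([131.9, 140.3]), 3.66, np.int64(603))
handle (array([ 422.6, -256. ]), array([14.1, 67.9]), 3.07, np.int64(203)) [ 0.42422078 -0.25714183  0.05043652]
case approx [0.72188514 0.10771782 0.06      ]
case (array([705.3, 117. ]), array([164.8, 169.5]), 88.11, np.int64(4545))
knob 82 [0.68535037 0.15819556 0.12272349]
arm (array([640.4, 164.5]), array([ 25.9, 108.5]), 72.54, np.int64(278)) [0.63274778 0.16871786 0.07989467]
-0.13 34 [0.161 0.19  0.071]
-0.1 40 [0.159 0.192 0.068]
-0.08 205 [0.036 0.198 0.065]
-0.06 214 [0.037 0.193 0.064]
-0.03 230 [0.037 0.197 0.063]
0 251 [0.035 0.196 0.064]
0.05 265 [0.033 0.195 0.063]
0.08 0 
0.1 0
```

View pics/c.png

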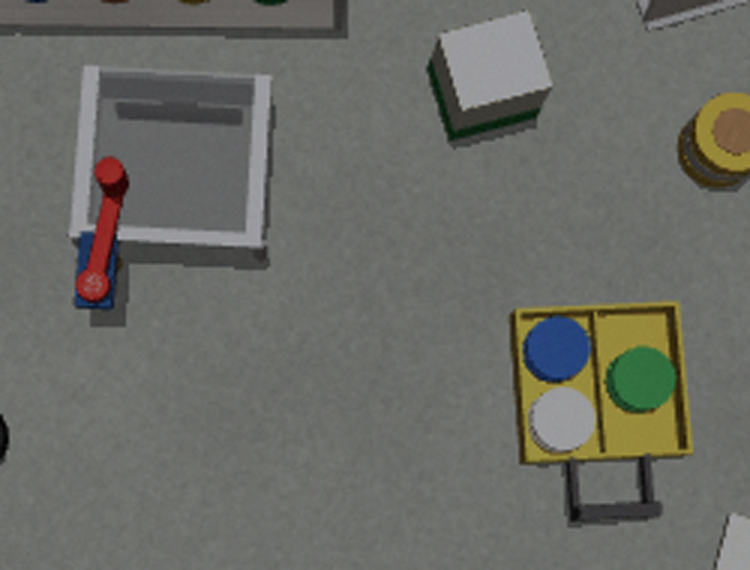

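Enlarged, the crop (3x from 230,130) shows the knob at (111,172), the pivot cap at (93,287), and the case tilted a few degrees clockwise. The next fit excludes the bracket.

```bash
cat >> h.py <<'E'
def fitcase(n,p,d,g=(.706,.117)):
    P=cloud(n,d);h=cv2.cvtColor(p,cv2.COLOR_BGR2HSV)
    m=near(P,g[0]-.13,g[0]+.13,g[1]-.13,g[1]+.13,.058,.074)&(h[...,1]<70)
    m=cv2.morphologyEx(m.astype(np.uint8),cv2.MORPH_OPEN,np.ones((3,3)))>0
    Q=P[m][:,:2]*1000; Q0=Q
    f=Q[:,1]<140 ; (c,s,a)=cv2.minAreaRect(Q[f].astype(np.float32))
    a=a-90 if a>45 else a
    R=np.array([[np.cos(np.radians(a)),-np.sin(np.radians(a))],[np.sin(np.radians(a)),np.cos(np.radians(a))]])
    L=(Q-c)@R; depth=s[1] if abs(s[1]-150)<abs(s[0]-150) else s[0]
    L=L[(abs(L[:,0])<depth/2+2)]
    (c2,s2,a2)=cv2.minAreaRect((L@R.T+c).astype(np.float32));a2=a2-90 if a2>45 else a2
    return a,np.round(s,1),np.round(c2,1),np.round(s2,1),a2
E
python3 - <<'E'
from h import *
for n in("top","scene"):
    p=cv2.imread(f"pics/{n}0.png");d=np.load(f"pics/{n}0.npy");print(n,fitcase(n,p,d))
f=lambda u,v,z:np.round(plane("top",230+(np.array(u)+.5)/3-.5,130+(np.array(v)+.5)/3-.5,z)*1000,1)
print("corners FL FR BL BR (z67)",f([72,266,86,272],[235,247,66,75],.067).tolist())
print("knob,cap",f([111,93],[172,287],.126).tolist(),f([93],[287],.09).tolist())
E
```

```text
top (-1.4792709350585938, array([103.8, 152. ]), array([713.7, 117.7]), array([160.6, 151.9]), -2.4613494873046875)
scene (-2.3039474487304688, array([107.9, 150.6]), array([712.9, 116.6]), array([163.2, 152.9]), -2.6124954223632812)
corners FL FR BL BR (z67) [[643.8, 198.1, 67.0], [635.4, 36.5, 67.0], [790.8, 191.4, 67.0], [784.6, 33.4, 67.0]]
knob,cap [[681.8, 159.9, 126.0], [588.6, 171.2, 126.0]] [[595.5, 176.1, 90.0]]
```

>>> send_rows(
  plan=[
    [0,-0.017,-0.006,0,0],
    [0,-0.034,-0.013,0,0],
    [0,-0.034,-0.013,0,0],
    [0,-0.034,-0.013,0,0],
    [0,-0.034,-0.013,0,0],
    [0,-0.034,-0.013,0,0],
    [0,-0.034,-0.013,0,0],
    [0,-0.034,-0.013,0,0],
    [0,-0.034,-0.013,0,0],
    [0,-0.034,-0.013,0,0],
    [0,-0.034,-0.013,0,0],
    [0,-0.034,-0.013,0,0],
    [0,-0.034,-0.013,0,0],
    [0,-0.034,-0.013,0,0],
    [0,-0.034,-0.013,0,0],
    [0,-0.034,-0.013,0,0],
    [0,-0.034,-0.013,0,0],
    [0,-0.017,-0.006,0,0],
  ],
)

```text
time_s: 1.6
position: [0.6919, 0.1489, 0.2358]
tcp_rot: [[-0.923, 0.386, 0.001], [0.386, 0.923, -0.002], [-0.002, -0.001, -1.0]]
force: [0.3, -0.4, -0.5]
opening: 1.001
grasp_force: 0.0
```

>>> send_rows(
  plan=[
    [0,0,0,0,0.12],
    [0,0,0,0,0.12],
    [0,0,0,0,0.12],
    [0,0,0,0,0.12],
    [0,0,0,0,0.12],
    [0,0,0,0,0.12],
    [0,0,0,0,0.12],
    [0,0,0,0,0.12],
    [0,0,0,0,0.12],
    [0,0,0,0,0.12],
    [0,0,0,0,0.12],
    [0,0,0,0,0.12],
    [0,0,0,0,0.12],
    [0,0,0,0,0.12],
    [0,0,0,0,0.12],
    [0,0,0,0,0.12],
    [0,0,0,0,0.12],
    [0,0,0,0,0.12],
    [0,0,0,0,0.12],
    [0,0,0,0,0.12],
  ],
)

```text
time_s: 3.27
position: [0.6885, 0.1529, 0.2358]
tcp_rot: [[0.942, 0.336, -0.002], [0.336, -0.942, -0.0], [-0.001, -0.0, -1.0]]
force: [-1.2, 0.4, -0.9]
opening: 0.996
grasp_force: 0.0
```

>>> send_rows(
  plan=[
    [0,0,0,0,0.12],
    [0,0,0,0,0.12],
    [0,0,0,0,0.12],
    [0,0,0,0,0.12],
    [0,0,0,0,0.11],
    [0,0,0,0,0],
    [0,0,0,0,0],
  ],
)

```text
time_s: 3.85
position: [0.6886, 0.1529, 0.236]
tcp_rot: [[0.972, -0.236, -0.001], [-0.236, -0.972, -0.0], [-0.001, 0.0, -1.0]]
force: [-0.6, 0.3, 0.1]
opening: 1.001
grasp_force: 0.0
```

```bash
cat >> h.py <<'E'
def go(x,y,z,yaw=None):
    s=read_state();R=np.array(s['tcp_rot']);p=np.array(s['position']);yw=np.degrees(np.arctan2(R[1,1],R[0,1]))
    print('t',s['time_s'],'pos',np.round(p*1000,1),'yaw_y',round(yw,2),'F',np.round(s['force'],1),'open',round(s['opening'],3),'j6',np.round(s['joint_positions'][5],1))
    print('shift tool mm',np.round(R.T@(np.array([x,y,z])-p)*1000,1),'turn',None if yaw is None else round(-np.radians(yaw-yw),4))
E
python3 -c "
from h import *
go(.683,.160,.107,-104)"
```

```text
t 3.85 pos [688.6 152.9 236. ] yaw_y -103.65 F [-0.6  0.3  0.1] open 1.001 j6 107.1
shift tool mm [ -7.   -5.6 129. ] turn 0.0061
```

>>> send_rows(
  plan=[
    [0,-0.0035,-0.003,0.006,0.006],
    [0,-0.0035,-0.0026,0.012,0],
    [0,0,0,0.015,0],
    [0,0,0,0.016,0],
    [0,0,0,0.016,0],
    [0,0,0,0.016,0],
    [0,0,0,0.016,0],
    [0,0,0,0.014,0],
    [0,0,0,0.01,0],
    [0,0,0,0.006,0],
    [165,0,0,0.002,0],
    [165,0,0,0,0],
    [165,0,0,0,0],
    [165,0,0,0,0],
    [165,0,0,0,0],
    [165,0,0,0,0],
    [165,0,0,0,0],
    [165,0,0,0,0],
  ],
)

```text
time_s: 5.35
position: [0.6837, 0.16, 0.1079]
tcp_rot: [[0.97, -0.245, 0.001], [-0.245, -0.97, 0.0], [0.0, -0.0, -1.0]]
force: [0.9, 1.2, -0.2]
opening: 0.481
grasp_force: 0.0
```

```bash
python3 -c "
from h import *
go(.683,.160,.107,-104)
p,d=capture('scene');cv2.imwrite('pics/s1.png',cv2.resize(p[130:330,290:490],None,fx=3,fy=3))"
```

```text
t 5.35 pos [683.7 160.  107.9] yaw_y -104.17 F [ 0.9  1.2 -0.2] open 0.481 j6 108.2
shift tool mm [-0.6  0.2  0.9] turn -0.0029
```

View pics/s1.png

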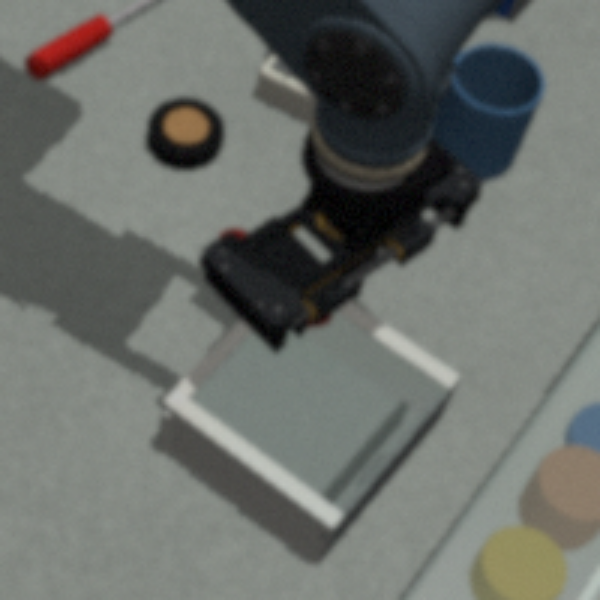

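The gripper stands over the knob; red shows between the fingers at about (320,318). Next I swing the lever open in an arc.

>>> send_rows(
  plan=[
    [165,0,0,0,0],
    [165,0,0,0,0],
    [165,0,-0.0025,0,-0.03],
    [165,-0.00015,-0.0051,0,-0.06],
    [165,-0.00015,-0.0051,0,-0.06],
    [165,-0.00015,-0.0051,0,-0.06],
    [165,-0.00015,-0.0051,0,-0.06],
    [165,-0.00015,-0.0051,0,-0.06],
    [165,-0.00015,-0.0051,0,-0.06],
    [165,-0.00015,-0.0051,0,-0.06],
  ],
)

```text
time_s: 6.23
position: [0.6846, 0.1974, 0.1075]
tcp_rot: [[0.979, 0.204, 0.0], [0.204, -0.979, -0.001], [-0.0, 0.001, -1.0]]
force: [0.1, -1.9, -0.1]
opening: 0.351
grasp_force: 0.8
```

```bash
python3 -c "
from h import *
s=read_state();p=np.array(s['position'])*1000
v=p[:2]-[599.7,177.9];print(np.hypot(*v),np.degrees(np.arctan2(v[1],v[0])))
go(.683,.160,.107,-104)"
```

```text
87.08323046815411 12.927983174222359
t 6.2333 pos [684.6 197.4 107.5] yaw_y -78.21 F [ 0.1 -1.9 -0.1] open 0.351 j6 85.4
shift tool mm [-9.2 36.3  0.5] turn 0.4502
```

>>> send_rows(
  plan=[
    [165,-0.0002,-0.0051,0,-0.06],
    [165,-0.0002,-0.0051,0,-0.06],
    [165,-0.0002,-0.0051,0,-0.06],
    [165,-0.0002,-0.0051,0,-0.06],
    [165,-0.0002,-0.0051,0,-0.06],
    [165,-0.0002,-0.0051,0,-0.06],
    [165,-0.0002,-0.0051,0,-0.06],
    [165,-0.0002,-0.0051,0,-0.06],
    [165,-0.0002,-0.0051,0,-0.06],
    [165,-0.0002,-0.0051,0,-0.06],
    [165,-0.0002,-0.0051,0,-0.06],
    [165,-0.0002,-0.0051,0,-0.06],
    [165,-0.0002,-0.0051,0,-0.06],
    [165,-0.0002,-0.0051,0,-0.06],
    [165,-0.0002,-0.0051,0,-0.06],
    [165,-0.0002,-0.0051,0,-0.06],
    [165,-0.0002,-0.0051,0,-0.06],
    [165,-0.0002,-0.0051,0,-0.06],
    [165,-0.0002,-0.0051,0,-0.06],
    [165,-0.0002,-0.0051,0,-0.06],
  ],
)

```text
time_s: 7.9
position: [0.6154, 0.264, 0.1075]
tcp_rot: [[0.164, 0.986, 0.002], [0.986, -0.164, 0.0], [0.0, 0.002, -1.0]]
force: [1.5, -0.3, -1.5]
opening: 0.354
grasp_force: 0.8
```

```bash
python3 -c "
from h import *
s=read_state();p=np.array(s['position'])*1000
v=p[:2]-[599.7,177.9];print(np.hypot(*v),np.degrees(np.arctan2(v[1],v[0])))
go(.603,.263,.107,0)"
```

```text
87.55175652492241 79.6757997653448
t 7.9 pos [615.4 264.  107.5] yaw_y -9.45 F [ 1.5 -0.3 -1.5] open 0.354 j6 23.2
shift tool mm [ -3.1 -12.1   0.5] turn -0.165
```

>>> send_rows(
  plan=[
    [165,0,-0.0045,0,-0.05],
    [165,0,-0.0045,0,-0.05],
    [165,0,-0.003,0,-0.04],
    [165,0,-0.001,0,0],
    [165,0,0,0,0],
    [165,0,0,0,0],
  ],
)

```text
time_s: 8.4
position: [0.6019, 0.2655, 0.1076]
tcp_rot: [[0.029, 1.0, 0.0], [1.0, -0.029, 0.0], [0.0, 0.0, -1.0]]
force: [0.4, 0.0, -1.4]
opening: 0.347
grasp_force: 0.2
```

```bash
python3 -c "
from h import *
s=read_state();p=np.array(s['position'])*1000
v=p[:2]-[599.7,177.9];print(np.hypot(*v),np.degrees(np.arctan2(v[1],v[0])))
go(.422,-.2555,.22,3.4)"
```

```text
87.66363198684353 88.53502141701304
t 8.4 pos [601.9 265.5 107.6] yaw_y -1.66 F [ 0.4  0.  -1.4] open 0.347 j6 15.7
shift tool mm [-526.  -164.8 -112.5] turn -0.0883
```

>>> send_rows(
  plan=[
    [0,0,0.002,0,0],
    [0,0,0,0,0],
    [0,0,0,0,0],
    [0,0,0,0,0],
    [0,0,0,-0.01,-0.044],
    [0,0,0,-0.03,-0.044],
    [0,0,0,-0.03,0],
    [0,0,0,-0.025,0],
    [0,-0.01,-0.004,-0.01,0],
    [0,-0.02,-0.008,0,0],
    [0,-0.03,-0.0122,0,0],
    [0,-0.03,-0.0122,0,0],
    [0,-0.03,-0.0122,0,0],
    [0,-0.03,-0.0122,0,0],
    [0,-0.03,-0.0122,0,0],
    [0,-0.03,-0.0122,0,0],
    [0,-0.03,-0.0122,0,0],
    [0,-0.03,-0.0122,0,0],
    [0,-0.03,-0.0122,0,0],
    [0,-0.03,-0.0122,0,0],
  ],
)

```text
time_s: 10.07
position: [0.4878, -0.0734, 0.2119]
tcp_rot: [[-0.06, 0.998, -0.002], [0.998, 0.06, 0.0], [0.0, -0.002, -1.0]]
force: [0.5, -0.3, -0.0]
opening: 1.004
grasp_force: 0.0
```

>>> send_rows(
  plan=[
    [0,-0.03,-0.0122,0,0],
    [0,-0.03,-0.0122,0,0],
    [0,-0.03,-0.0122,0,0],
    [0,-0.03,-0.0122,0,0],
    [0,-0.02,-0.008,0,0],
    [0,-0.012,-0.005,0,0],
    [0,0,0,0,0],
    [0,0,0,0,0],
  ],
)

```text
time_s: 10.73
position: [0.4362, -0.2274, 0.212]
tcp_rot: [[-0.058, 0.998, -0.001], [0.998, 0.058, 0.001], [0.001, -0.001, -1.0]]
force: [0.3, 1.0, 0.4]
opening: 1.001
grasp_force: 0.0
```

```bash
python3 -c "
from h import *
go(.4225,-.2635,.044,3.4)
p,d=capture('top');cv2.imwrite('pics/t2.png',p[120:320,180:480]);P=cloud('top',d);print(fitcase('top',p,d))
m=knob('top',p,0);k=m&near(P,.5,.7,.1,.35,.115,.135);print('knob',P[k].mean(0),k.sum())
k=m&near(P,.5,.7,.1,.35,.075,.1);print('arm',rect(P,k))
k=near(P,.57,.62,.15,.2,.075,.13);print('cap z',np.percentile(P[k][:,2],[10,50,95]),P[k&(P[...,2]>.085)].mean(0))
p,d=capture('scene');print(fitcase('scene',p,d))
"
```

```text
t 10.7333 pos [ 436.2 -227.4  212. ] yaw_y 3.3 F [0.3 1.  0.4] open 1.001 j6 -43.9
shift tool mm [-35.5 -15.5 167.9] turn -0.0017
(-1.8245162963867188, array([104.1, 152. ]), array([713.6, 117.6]), array([160.5, 152.2]), -2.5300140380859375)
knob [0.60496751 0.26224593 0.12532083] 78
arm (array([604.1, 210.3]), array([91.6, 25.3]), 83.17, np.int64(235))
cap z [0.07838407 0.08118723 0.08456612] [0.59780944 0.17285774 0.08575658]
(-1.879180908203125, array([106.4, 151.4]), array([714. , 116.9]), array([163.6, 151.8]), -1.879180908203125)
```

View pics/t2.png

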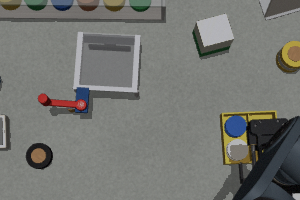

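The lever is fully open, its arm along +y with the knob at (43,99) in the crop; the reels stand. Next I grip the handle.

>>> send_rows(
  plan=[
    [0,-0.015,-0.007,0.01,0],
    [0,-0.0205,-0.0085,0.02,0],
    [0,0,0,0.025,0],
    [0,0,0,0.025,0],
    [0,0,0,0.025,0],
    [0,0,0,0.025,0],
    [0,0,0,0.018,0],
    [0,0,0,0.012,0],
    [0,0,0,0.008,0],
    [0,0,0,0,0],
    [0,0,0,0,0],
  ],
)

```text
time_s: 11.75
position: [0.4236, -0.2617, 0.0463]
tcp_rot: [[-0.062, 0.998, -0.001], [0.998, 0.062, 0.001], [0.001, -0.001, -1.0]]
force: [-3.6, 2.9, 14.9]
opening: 1.002
grasp_force: 7.2
```

```bash
python3 -c "
from h import *
go(.4225,-.2635,.044,3.4)
p,d=capture('scene');cv2.imwrite('pics/s3.png',cv2.resize(p[230:430,100:300],None,fx=3,fy=3))"
```

```text
t 11.75 pos [ 423.6 -261.7   46.3] yaw_y 3.57 F [-3.6  2.9 14.9] open 1.002 j6 -48.2
shift tool mm [-1.8 -1.2  2.3] turn 0.003
```

View pics/s3.png

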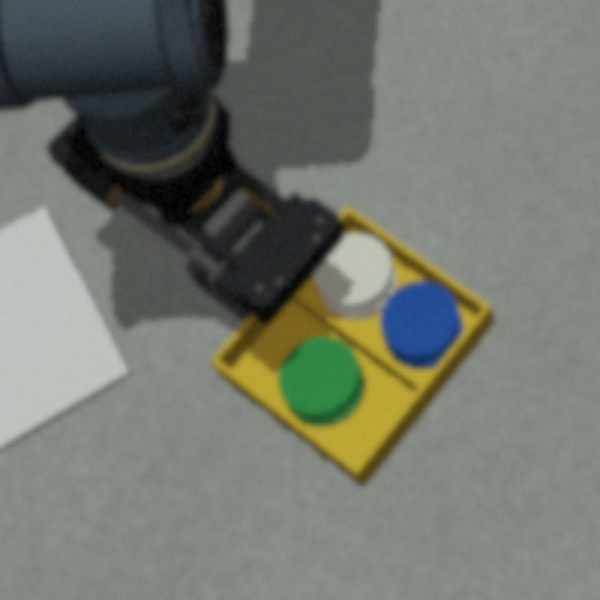

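Fz of 15 N shows the open front finger is resting on the tray's front wall. I'll raise, pre-close to about 45 mm, and go down again.

>>> send_rows(
  plan=[
    [0,0,0,-0.015,0],
    [123,0,0,-0.015,0],
    [123,-0.001,-0.001,0,0],
    [123,0,0,0,0],
    [123,0,0,0,0],
    [123,0,0,0,0],
    [123,0,0,0,0],
    [123,0,0,0,0],
    [123,0,0,0.01,0],
    [123,0,0,0.01,0],
    [123,0,0,0.006,0],
    [123,0,0,0.004,0],
    [123,0,0,0,0],
    [123,0,0,0,0],
  ],
)

```text
time_s: 12.97
position: [0.4227, -0.2646, 0.044]
tcp_rot: [[-0.06, 0.998, -0.001], [0.998, 0.06, 0.001], [0.001, -0.001, -1.0]]
force: [0.4, 0.3, -0.1]
opening: 0.518
grasp_force: 0.0
```

```bash
python3 -c "
from h import *
go(.4225,-.2635,.044,3.4)"
```

```text
t 12.9667 pos [ 422.7 -264.6   44. ] yaw_y 3.44 F [ 0.4  0.3 -0.1] open 0.518 j6 -48.3
shift tool mm [ 1.1 -0.1 -0. ] turn 0.0006
```

>>> send_rows(
  plan=[
    [255,0,0,0,0],
    [255,0,0,0,0],
    [255,0,0,0,0],
    [255,0,0,0,0],
    [255,0,0,0,0],
    [255,0,0,0,0],
    [255,0,0,0,0],
    [255,0,0,0,0],
    [255,0,0,0,0.01],
    [255,0,0,0,0.02],
    [255,0,0,0,0.02],
    [255,0,0,0,0.02],
    [255,0,0,0,0.02],
    [255,0,0,0,0.01],
    [255,0,0,0,0],
  ],
)

```text
time_s: 14.22
position: [0.4227, -0.263, 0.0447]
tcp_rot: [[0.04, 0.999, -0.001], [0.999, -0.04, 0.002], [0.002, -0.001, -1.0]]
force: [-0.0, 4.8, 4.9]
opening: 0.138
grasp_force: 30.3
```

```bash
python3 -c "
from h import *
go(.4385,.1193,.044,-2.3)"
```

```text
t 14.2167 pos [ 422.7 -263.    44.7] yaw_y -2.28 F [-0.   4.8  4.9] open 0.138 j6 -42.6
shift tool mm [382.6   0.6   1.6] turn 0.0004
```

>>> send_rows(
  plan=[
    [255,0.003,0,0,0],
    [255,0.006,0,0,0],
    [255,0.01,0,0,0],
    [255,0.012,0,0,0],
    [255,0.012,0,0,0],
    [255,0.012,0,0,0],
    [255,0.012,0,0,0],
    [255,0.012,0,0,0],
    [255,0.012,0,0,0],
    [255,0.012,0,0,0],
    [255,0.012,0,0,0],
    [255,0.012,0,0,0],
    [255,0.012,0,0,0],
    [255,0.012,0,0,0],
    [255,0.012,0,0,0],
    [255,0.012,0,0,0],
    [255,0.012,0,0,0],
    [255,0.012,0,0,0],
    [255,0.012,0,0,0],
    [255,0.012,0,0,0],
  ],
)

```text
time_s: 15.88
position: [0.4317, -0.0408, 0.0447]
tcp_rot: [[0.04, 0.999, 0.0], [0.999, -0.04, -0.0], [-0.0, 0.0, -1.0]]
force: [0.3, -6.1, 2.8]
opening: 0.132
grasp_force: 30.3
```

>>> send_rows(
  plan=[
    [255,0.012,0,0,0],
    [255,0.012,0,0,0],
    [255,0.012,0,0,0],
    [255,0.012,0,0,0],
    [255,0.012,0,0,0],
    [255,0.012,0,0,0],
    [255,0.012,0,0,0],
    [255,0.01,0,0,0],
    [255,0.008,0,0,0],
    [255,0.006,0,0,0],
    [255,0.004,0,0,0],
    [255,0.002,0,0,0],
    [255,0,0,0,0],
    [255,0,0,0,0],
  ],
)

```text
time_s: 17.05
position: [0.4349, 0.0729, 0.0447]
tcp_rot: [[0.04, 0.999, -0.002], [0.999, -0.04, 0.001], [0.0, -0.002, -1.0]]
force: [-0.1, -2.4, 5.8]
opening: 0.134
grasp_force: 30.2
```

```bash
python3 -c "
from h import *
go(.4385,.1193,.044,-2.3)"
```

```text
t 17.05 pos [434.9  72.9  44.7] yaw_y -2.28 F [-0.1 -2.4  5.8] open 0.134 j6 -2.8
shift tool mm [46.5  1.8  0.7] turn 0.0003
```

>>> send_rows(
  plan=[
    [255,0.004,0,0,0],
    [255,0.008,0,0,0],
    [255,0.01,0,0,0],
    [255,0.01,0.001,0,0],
    [255,0.008,0.001,0,0],
    [255,0.004,0,0,0],
    [255,0.0025,0,0,0],
    [255,0,0,0,0],
    [255,0,0,0,0],
  ],
)

```text
time_s: 17.8
position: [0.4391, 0.1187, 0.0447]
tcp_rot: [[0.04, 0.999, -0.002], [0.999, -0.04, 0.0], [0.0, -0.002, -1.0]]
force: [-0.3, -1.6, 4.6]
opening: 0.134
grasp_force: 30.3
```

Run:
```python
from h import *
go(.4385,.1193,.044,-2.3)
for n,c0,psi in(("top",(713.6,117.6),-2.4),("scene",(713.5,116.8),-2.3)):
    p,d=capture(n);P=cloud(n,d);H,S,V=cv2.split(cv2.cvtColor(p,cv2.COLOR_BGR2HSV))
    if n=='top':cv2.imwrite('pics/t4.png',cv2.resize(p[130:330,200:400],None,fx=3,fy=3))
    m=(H>18)&(H<34)&(S>110)&(V>50)&near(P,.44,.66,.0,.24,.024,.042)
    a=np.radians(psi);R=np.array([[np.cos(a),-np.sin(a)],[np.sin(a),np.cos(a)]])
    L=(P[m][:,:2]*1000-c0)@R
    print(n,rect(P,m))
    print(' case-frame x',np.percentile(L[:,0],[0,1,99,100]).round(1),'y',np.percentile(L[:,1],[0,1,99,100]).round(1))
    for lo,hi in((-230,-205),(-205,-180),(-180,-155),(-155,-125)):
        q=L[(L[:,0]>lo)&(L[:,0]<hi)];print('  ',lo,len(q),q[:,1].min().round(1) if len(q) else '',q[:,1].max().round(1) if len(q) else '')
```

```text
t 17.8 pos [439.1 118.7  44.7] yaw_y -2.31 F [-0.3 -1.6  4.6] open 0.134 j6 3.3
shift tool mm [ 0.6 -0.6  0.7] turn -0.0001
top (array([550.7, 130.1]), array([158.5, 130.3]), 86.29, np.int64(249))
 case-frame x [-230.1 -229.8  -98.6  -98.2] y [-74.8 -74.5  66.8  84.1]
   -230 22 -72.5 -56.1
   -205 36 -72.6 67.0
   -180 37 -73.3 66.5
   -155 46 -74.0 66.2
scene (array([550.6, 120. ]), array([141.2, 132. ]), 86.07, np.int64(374))
 case-frame x [-230.5 -228.5  -96.8  -95.7] y [-74.8 -74.2  67.5  68.2]
   -230 88 -72.2 68.2
   -205 46 -73.2 67.8
   -180 51 -73.9 67.4
   -155 40 -74.6 65.5
```

View pics/t4.png

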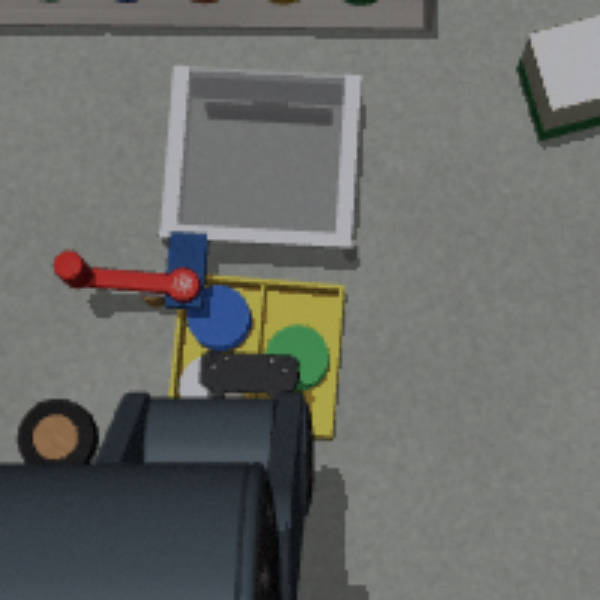

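The top view shows the tray lined up in front of the mouth: it sits about 3 mm right of centre and about 1.2° clockwise of the case. Next I correct that and go in part-way.

>>> send_rows(
  plan=[
    [255,0,0,0,-0.007],
    [255,0,0,0,-0.008],
    [255,0.0008,0,0,-0.007],
    [255,0,0.002,0,0],
    [255,-0.0001,0.004,0,0],
    [255,-0.00013,0.005,0,0],
    [255,-0.00013,0.006,0,0],
    [255,-0.00013,0.006,0,0],
    [255,-0.00013,0.005,0,0],
    [255,-0.0001,0.003,0,0],
    [255,0,0.001,0,0],
    [255,0,0,0,0],
  ],
)

```text
time_s: 18.9
position: [0.4519, 0.1187, 0.0443]
tcp_rot: [[0.015, 0.999, -0.041], [1.0, -0.015, -0.001], [-0.001, -0.041, -0.999]]
force: [-23.5, -1.7, 29.1]
opening: 0.14
grasp_force: 29.7
```

Run:
```python
from h import *
go(.4385,.1193,.044,-2.3)
print(np.round(read_state()['moment'],2))
for n,c0,psi in(("top",(713.6,117.6),-2.4),("scene",(713.5,116.8),-2.3)):
    p,d=capture(n);P=cloud(n,d);H,S,V=cv2.split(cv2.cvtColor(p,cv2.COLOR_BGR2HSV))
    m=(H>18)&(H<34)&(S>110)&(V>50)&near(P,.44,.69,.0,.24,.024,.042)
    a=np.radians(psi);R=np.array([[np.cos(a),-np.sin(a)],[np.sin(a),np.cos(a)]])
    L=(P[m][:,:2]*1000-c0)@R
    print(n,' x',np.percentile(L[:,0],[0,1,99,100]).round(1))
    for lo in range(-200,-60,20):
        q=L[(L[:,0]>lo)&(L[:,0]<lo+20)];print('  ',lo,len(q),np.percentile(q[:,1],[1,99]).round(1) if len(q) else '')
```

```text
t 18.9 pos [451.9 118.7  44.3] yaw_y -0.84 F [-23.5  -1.7  29.1] open 0.14 j6 1.8
shift tool mm [  0.4 -13.4   0.9] turn 0.0254
[-0.37  4.04 -0.07]
top  x [-215.  -214.8  -85.4  -84.7]
   -200 16 [-69.6 -66.2]
   -180 26 [-68.6  70.1]
   -160 22 [-67.4  70.9]
   -140 26 [-68.4  78.2]
   -120 18 [-67.6   2.7]
   -100 98 [-66.3  42.3]
   -80 0 
scene  x [-217.1 -215.   -85.9  -84.3]
   -200 36 [-69.5  71.1]
   -180 42 [-69.6  71.5]
   -160 36 [-69.2  72.5]
   -140 26 [-69.    0.8]
   -120 22 [-68.9 -62.7]
   -100 75 [-68.5  50.9]
   -80 0
```

Run:
```python
from h import *
p,d=capture("scene");cv2.imwrite('pics/s5.png',cv2.resize(p[130:360,220:460],None,fx=2.5,fy=2.5,interpolation=cv2.INTER_CUBIC))
```

```text
(no output)
```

View pics/s5.png

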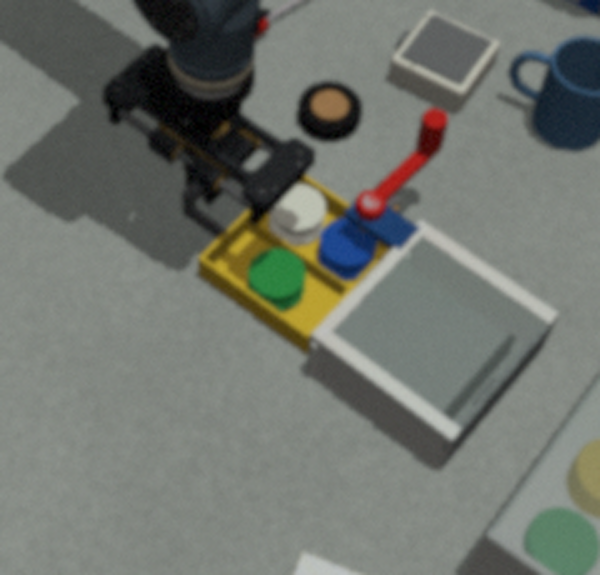

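The view shows the tray straight behind the mouth and the gripper clear of the bracket, yet 23 N is resisting it. I'll ease off and see where the force goes.

>>> send_rows(
  plan=[
    [255,0,-0.004,0,0],
    [255,0,-0.005,0,0],
    [255,0,-0.004,0,0],
    [255,0,-0.002,0,0],
    [255,0,0,0,0],
  ],
)

```text
time_s: 19.47
position: [0.4519, 0.1188, 0.0443]
tcp_rot: [[0.016, 1.0, -0.01], [1.0, -0.016, -0.0], [-0.0, -0.01, -1.0]]
force: [-5.3, -1.3, 8.3]
opening: 0.136
grasp_force: 29.7
```

Run:
```python
from h import *
go(.4385,.1193,.044,-2.3)
s=read_state();print(np.round(s['moment'],2),np.round(s['joint_positions'],1),np.round(s['tcp_rot'],3).tolist())
p,d=capture("top");P=cloud("top",d)
R=lambda a:np.array([[np.cos(a),-np.sin(a)],[np.sin(a),np.cos(a)]])
a=np.radians(-2.4)
X=P.copy();X[...,:2]=(P[...,:2]*1000-(713.6,117.6))@R(a);X[...,2]*=1000
# brass / low things left of the tray near the roller, by height
for z0,z1 in((8,24),(24,50),(50,75)):
    m=(X[...,0]>-160)&(X[...,0]<-78)&(X[...,1]>55)&(X[...,1]<110)&(X[...,2]>z0)&(X[...,2]<z1)
    print(z0,m.sum(),[ (np.round(X[v,u]).astype(int).tolist(),p[v,u].tolist()) for v,u in np.argwhere(m)[::3]][:14])
```

```text
t 19.4667 pos [451.9 118.8  44.3] yaw_y -0.93 F [-5.3 -1.3  8.3] open 0.136 j6 1.9
shift tool mm [  0.3 -13.4   0.5] turn 0.024
[-0.25  1.02 -0.09] [  1.   38.6 112.4   0.   29.6   1.9] [[0.016, 1.0, -0.01], [1.0, -0.016, -0.0], [-0.0, -0.01, -1.0]]
8 17 [([-121, 80, 21], [16, 28, 39]), ([-123, 83, 17], [22, 40, 55]), ([-126, 68, 11], [20, 45, 57]), ([-131, 68, 9], [17, 55, 70]), ([-148, 68, 15], [19, 53, 65]), ([-156, 67, 16], [14, 49, 62])]
24 56 [([-119, 96, 47], [88, 89, 97]), ([-119, 89, 48], [72, 70, 88]), ([-121, 88, 48], [86, 85, 88]), ([-123, 89, 44], [50, 85, 110]), ([-123, 81, 45], [37, 56, 70]), ([-123, 94, 27], [49, 60, 67]), ([-124, 84, 39], [25, 43, 58]), ([-125, 86, 28], [23, 41, 56]), ([-130, 67, 30], [21, 59, 73]), ([-129, 57, 30], [83, 42, 21]), ([-132, 60, 31], [84, 49, 34]), ([-135, 59, 35], [69, 59, 53]), ([-137, 67, 28], [34, 83, 93]), ([-139, 67, 25], [22, 61, 70])]
50 89 [([-78, 69, 68], [98, 57, 31]), ([-80, 66, 65], [100, 59, 34]), ([-81, 58, 72], [100, 57, 29]), ([-83, 66, 70], [102, 61, 36]), ([-82, 59, 67], [102, 59, 33]), ([-86, 68, 69], [100, 58, 33]), ([-85, 61, 67], [99, 58, 32]), ([-88, 71, 65], [115, 73, 50]), ([-87, 63, 66], [103, 62, 37]), ([-87, 56, 65], [102, 61, 35]), ([-90, 65, 67], [103, 61, 34]), ([-91, 57, 71], [101, 60, 33]), ([-94, 67, 71], [105, 63, 38]), ([-93, 60, 67], [103, 61, 33])]
```

Run:
```python
from h import *
a=np.radians(-2.4);R=np.array([[np.cos(a),-np.sin(a)],[np.sin(a),np.cos(a)]])
d=np.load("pics/top0.npy");P=cloud("top",d);X=P.copy();X[...,:2]=(P[...,:2]*1000-(713.6,117.6))@R;X[...,2]*=1000
m=(X[...,0]>-160)&(X[...,0]<-55)&(X[...,1]>-100)&(X[...,1]<100)&(X[...,2]>6)&(X[...,2]<58)
for v in range(195,240):
    r=[X[v,u] for u in range(230,345) if m[v,u]]
    if r: r=np.array(r);print(v,len(r),r[:,0].min().round(),r[:,0].max().round(),'y',r[:,1].min().round(),r[:,1].max().round(),'z',r[:,2].min().round(),r[:,2].max().round())
p,d=capture("scene");P=cloud("scene",d);X=P.copy();X[...,:2]=(P[...,:2]*1000-(713.6,117.))@R;X[...,2]*=1000
# gripper/arm points: lowest by x bin in front of the handle
for lo in range(-330,-90,15):
    q=(X[...,0]>lo)&(X[...,0]<lo+15)&(abs(X[...,1])<130)&(X[...,2]>60)&(p.max(2)<70)
    if q.any(): Z=X[q];print(lo,q.sum(),'zmin',Z[:,2].min().round(),'zmax',Z[:,2].max().round(),'y',Z[:,1].min().round(),Z[:,1].max().round())
```

```text
207 1 -69.0 -69.0 y 83.0 83.0 z 58.0 58.0
208 1 -61.0 -61.0 y -80.0 -80.0 z 50.0 50.0
209 1 -65.0 -65.0 y -80.0 -80.0 z 56.0 56.0
210 3 -74.0 -65.0 y 77.0 94.0 z 7.0 47.0
211 5 -75.0 -70.0 y -81.0 78.0 z 38.0 57.0
212 3 -73.0 -70.0 y -83.0 83.0 z 8.0 58.0
213 5 -73.0 -69.0 y -83.0 46.0 z 6.0 45.0
214 5 -75.0 -69.0 y -83.0 -72.0 z 14.0 43.0
215 5 -84.0 -71.0 y -83.0 41.0 z 10.0 42.0
216 3 -85.0 -74.0 y -80.0 42.0 z 13.0 35.0
217 3 -88.0 -79.0 y 9.0 42.0 z 6.0 36.0
218 2 -89.0 -85.0 y 42.0 42.0 z 10.0 32.0
219 1 -90.0 -90.0 y 43.0 43.0 z 21.0 21.0
220 1 -91.0 -91.0 y 44.0 44.0 z 13.0 13.0
223 1 -92.0 -92.0 y -52.0 -52.0 z 6.0 6.0
224 1 -95.0 -95.0 y -58.0 -58.0 z 6.0 6.0
225 1 -100.0 -100.0 y -16.0 -16.0 z 7.0 7.0
227 2 -111.0 -102.0 y -76.0 96.0 z 6.0 6.0
230 1 -110.0 -110.0 y -82.0 -82.0 z 7.0 7.0
236 2 -130.0 -130.0 y 3.0 13.0 z 6.0 8.0
-330 899 zmin 111.0 zmax 557.0 y -71.0 39.0
-315 1577 zmin 111.0 zmax 558.0 y -69.0 34.0
-300 2204 zmin 104.0 zmax 553.0 y -70.0 42.0
-285 1040 zmin 61.0 zmax 467.0 y -71.0 43.0
-270 888 zmin 82.0 zmax 441.0 y -72.0 48.0
-255 1009 zmin 103.0 zmax 418.0 y -71.0 49.0
-240 1346 zmin 101.0 zmax 390.0 y -70.0 48.0
-225 979 zmin 103.0 zmax 366.0 y -66.0 48.0
-210 70 zmin 110.0 zmax 143.0 y -40.0 21.0
-195 183 zmin 108.0 zmax 144.0 y -44.0 28.0
-180 278 zmin 97.0 zmax 144.0 y -44.0 29.0
-165 46 zmin 128.0 zmax 143.0 y -42.0 25.0
-135 2 zmin 63.0 zmax 68.0 y 41.0 46.0
-120 28 zmin 60.0 zmax 114.0 y 37.0 130.0
-105 3 zmin 61.0 zmax 69.0 y 41.0 51.0
```

Nothing is in the way. The vertical force and tilt show the stiffly gripped tray being pitched nose-down and jamming on counter friction, which is about 0.6. I'll loosen to a cage around the bar, so pitch isn't transmitted, and push with that nearer the tray's centre.

>>> send_rows(
  plan=[
    [123,0,-0.002,0,0],
    [123,0,0,0,0],
    [123,0,0,0,0.012],
    [123,0.004,0,0,0.012],
    [123,0.006,0,0,0],
    [205,0,0,0,0],
    [205,0,0,0,0],
    [205,0,0,0,0],
    [205,0,0,0,0],
    [205,0,0,0,0],
  ],
)

```text
time_s: 20.4
position: [0.4557, 0.128, 0.0445]
tcp_rot: [[0.042, 0.999, 0.0], [0.999, -0.042, -0.0], [-0.0, 0.0, -1.0]]
force: [0.2, 0.4, -0.4]
opening: 0.242
grasp_force: 0.0
```

```bash
cat >> h.py <<'E'
def tray():
    for n,c0,psi in(("top",(713.6,117.6),-2.4),("scene",(713.5,116.8),-2.3)):
        p,d=capture(n);P=cloud(n,d);H,S,V=cv2.split(cv2.cvtColor(p,cv2.COLOR_BGR2HSV))
        a=np.radians(psi);R=np.array([[np.cos(a),-np.sin(a)],[np.sin(a),np.cos(a)]])
        m=(H>18)&(H<34)&(S>110)&(V>50)&near(P,.44,.8,.0,.24,.022,.042)
        L=(P[m][:,:2]*1000-c0)@R
        print(n,' x',np.percentile(L[:,0],[1,99]).round(1))
        for lo in range(-220,-60,20):
            q=L[(L[:,0]>lo)&(L[:,0]<lo+20)];print('  ',lo,len(q),np.percentile(q[:,1],[1,99]).round(1) if len(q) else '')
E
python3 - <<'E'
from h import *
go(.4385,.1193,.044,-2.3);tray()
E
```

```text
t 20.4 pos [455.7 128.   44.5] yaw_y -2.41 F [ 0.2  0.4 -0.4] open 0.242 j6 4.5
shift tool mm [ -9.4 -16.8   0.5] turn -0.002
top  x [-215.   -85.6]
   -220 24 [-69.3 -45. ]
   -200 18 [-69.4  67.9]
   -180 32 [-68.6  70.1]
   -160 23 [-67.3  71.1]
   -140 32 [-68.5  86.8]
   -120 20 [-67.6   3.2]
   -100 101 [-66.3  42.7]
   -80 0 
scene  x [-214.6  -85.7]
   -220 102 [-69.5   9.8]
   -200 39 [-70.1  71.6]
   -180 48 [-69.6  72.2]
   -160 44 [-69.4  71.8]
   -140 34 [-68.8   2.4]
   -120 29 [-67.9   1.9]
   -100 82 [-68.1  53.5]
   -80 0
```

>>> send_rows(
  plan=[
    [205,0,0.002,0,0],
    [205,0,0.003,0,0],
    [205,0,0.003,0,0],
    [205,0,0.003,0,0],
    [205,0,0.003,0,0],
    [205,0,0.003,0,0],
  ],
)

```text
time_s: 21.0
position: [0.4642, 0.1275, 0.0441]
tcp_rot: [[0.041, 0.999, -0.018], [0.999, -0.041, -0.0], [-0.001, -0.018, -1.0]]
force: [-10.4, 0.9, 9.7]
opening: 0.197
grasp_force: 5.6
```

Run:
```python
from h import *
go(.4385,.1193,.044,-2.3);tray()
```

```text
t 21.0 pos [464.2 127.5  44.1] yaw_y -2.37 F [-10.4   0.9   9.7] open 0.197 j6 4.4
shift tool mm [ -9.2 -25.3   0.6] turn -0.0013
top  x [-205.5  -75.8]
   -220 22 [-69.9 -44.6]
   -200 16 [-69.7 -66.2]
   -180 16 [-68.5  69.9]
   -160 27 [-69.3  70.3]
   -140 26 [-68.7  79.7]
   -120 21 [-67.6   2.7]
   -100 44 [-68.3  42.1]
   -80 71 [-66.1  41.3]
scene  x [-204.8  -84.8]
   -220 67 [-68.9   9.5]
   -200 60 [-70.7  68.8]
   -180 50 [-70.1  70.5]
   -160 42 [-69.7  70.4]
   -140 28 [-70.4   2. ]
   -120 33 [-69.7   2. ]
   -100 26 [-69.    0.8]
   -80 0
```

The tray moved freely past the old spot and is centred. Next I lift slightly to unload Fz and keep sliding in.

>>> send_rows(
  plan=[
    [205,0,0,-0.002,0],
    [205,0,0.002,-0.002,0],
    [205,0,0.003,0,0],
    [205,0,0.004,0,0],
    [205,0,0.004,0,0],
    [205,0,0.004,0,0],
    [205,0,0.003,0,0],
  ],
)

```text
time_s: 21.68
position: [0.4936, 0.1264, 0.0485]
tcp_rot: [[0.042, 0.999, 0.001], [0.999, -0.042, 0.0], [0.0, 0.001, -1.0]]
force: [-2.9, 0.3, -2.0]
opening: 0.194
grasp_force: 1.6
```

Run:
```python
from h import *
go(.4385,.1193,.044,-2.3);tray()
```

```text
t 21.6833 pos [493.6 126.4  48.5] yaw_y -2.42 F [-2.9  0.3 -2. ] open 0.194 j6 4.2
shift tool mm [ -9.5 -54.8   4.4] turn -0.0021
top  x [-177.   -70.1]
   -220 0 
   -200 0 
   -180 28 [-70.1 -45.3]
   -160 16 [-70.  -66.4]
   -140 12 [-68.9  69.2]
   -120 15 [-69.7 -66.6]
   -100 22 [-69.1   2.1]
   -80 7 [-67.9   0.1]
scene  x [-175.3  -84.3]
   -220 0 
   -200 1 [-32.1 -32.1]
   -180 107 [-70.1  12.4]
   -160 46 [-71.2  69.2]
   -140 37 [-71.5   0.9]
   -120 36 [-70.3   2.2]
   -100 29 [-70.    1.7]
   -80 0
```

>>> send_rows(
  plan=[
    [205,0,0.003,0,0],
    [205,0,0.004,0,0],
    [205,0,0.005,0,0],
    [205,0,0.005,0,0],
    [205,0,0.005,0,0],
    [205,0,0.005,0,0],
    [205,0,0.005,0,0],
    [205,0,0.005,0,0],
    [205,0,0.005,0,0],
    [205,0,0.005,0,0],
    [205,0,0.005,0,0],
    [205,0,0.004,0,0],
    [205,0,0.003,0,0],
    [205,0,0.002,0,0],
  ],
)

```text
time_s: 22.95
position: [0.5541, 0.1239, 0.0485]
tcp_rot: [[0.042, 0.999, 0.0], [0.999, -0.042, 0.0], [0.0, 0.0, -1.0]]
force: [-4.9, -0.1, 1.1]
opening: 0.194
grasp_force: 2.6
```

Run:
```python
from h import *
go(.4385,.1193,.044,-2.3);tray()
```

```text
t 22.95 pos [554.1 123.9  48.5] yaw_y -2.41 F [-4.9 -0.1  1.1] open 0.194 j6 3.7
shift tool mm [  -9.5 -115.4    4.5] turn -0.002
top  x [-116.7  -69.6]
   -220 0 
   -200 0 
   -180 0 
   -160 0 
   -140 0 
   -120 34 [-70.  -46.9]
   -100 12 [-70.8 -68. ]
   -80 8 [-70.4 -67.3]
scene  x [-117.   -81.7]
   -220 0 
   -200 0 
   -180 0 
   -160 0 
   -140 0 
   -120 111 [-70.9  15.2]
   -100 26 [-71.7  -0.4]
   -80 0
```

>>> send_rows(
  plan=[
    [205,0,0.003,0,0],
    [205,0,0.004,0,0],
    [205,0,0.004,0,0],
    [205,0,0.004,0,0],
    [205,0,0.004,0,0],
    [205,0,0.004,0,0],
    [205,0,0.003,0,0],
    [205,0,0.002,0,0],
  ],
)

```text
time_s: 23.72
position: [0.5819, 0.1228, 0.0485]
tcp_rot: [[0.042, 0.999, 0.0], [0.999, -0.042, -0.0], [-0.0, 0.0, -1.0]]
force: [-5.0, 0.4, 1.5]
opening: 0.197
grasp_force: 2.6
```

>>> send_rows(
  plan=[
    [205,0,0.001,0,0],
    [205,0,0.001,0,0],
  ],
)

```text
time_s: 23.88
position: [0.5827, 0.1227, 0.0485]
tcp_rot: [[0.042, 0.999, -0.002], [0.999, -0.042, -0.0], [-0.0, -0.002, -1.0]]
force: [-7.4, 0.5, 2.5]
opening: 0.197
grasp_force: 3.5
```

>>> send_rows(
  plan=[
    [205,0,0.001,0,0],
    [205,0,0.001,0,0],
  ],
)

```text
time_s: 24.05
position: [0.5838, 0.1227, 0.0485]
tcp_rot: [[0.042, 0.999, -0.004], [0.999, -0.042, -0.0], [-0.0, -0.004, -1.0]]
force: [-6.2, 0.7, 1.3]
opening: 0.199
grasp_force: 3.2
```

>>> send_rows(
  plan=[
    [205,0,0.001,0,0],
    [205,0,0.001,0,0],
  ],
)

```text
time_s: 24.22
position: [0.5869, 0.1226, 0.0485]
tcp_rot: [[0.042, 0.999, -0.001], [0.999, -0.042, 0.0], [-0.0, -0.001, -1.0]]
force: [-4.7, -0.3, 0.8]
opening: 0.197
grasp_force: 2.6
```

>>> send_rows(
  plan=[
    [205,0,0.001,0,0],
    [205,0,0.001,0,0],
  ],
)

```text
time_s: 24.38
position: [0.5887, 0.1225, 0.0485]
tcp_rot: [[0.042, 0.999, -0.002], [0.999, -0.042, -0.0], [-0.0, -0.002, -1.0]]
force: [-6.8, -0.6, 2.3]
opening: 0.193
grasp_force: 3.0
```

>>> send_rows(
  plan=[
    [205,0,0.001,0,0],
    [205,0,0.001,0,0],
  ],
)

```text
time_s: 24.55
position: [0.5901, 0.1225, 0.0485]
tcp_rot: [[0.042, 0.999, -0.003], [0.999, -0.042, 0.0], [-0.0, -0.003, -1.0]]
force: [-7.8, 0.2, 4.4]
opening: 0.195
grasp_force: 4.0
```

>>> send_rows(
  plan=[
    [205,0,0.001,0,0],
    [205,0,0.001,0,0],
  ],
)

```text
time_s: 24.72
position: [0.5906, 0.1225, 0.0485]
tcp_rot: [[0.042, 0.999, -0.007], [0.999, -0.042, -0.0], [-0.0, -0.007, -1.0]]
force: [-8.7, -0.2, 5.0]
opening: 0.2
grasp_force: 4.9
```

>>> send_rows(
  plan=[
    [205,0,0.001,0,0],
    [205,0,0,0,0],
  ],
)

```text
time_s: 24.88
position: [0.591, 0.1225, 0.0485]
tcp_rot: [[0.042, 0.999, -0.008], [0.999, -0.042, 0.0], [-0.0, -0.008, -1.0]]
force: [-9.8, 0.3, 5.6]
opening: 0.202
grasp_force: 5.0
```

Run:
```python
from h import *
go(.4385,.1193,.044,-2.3);tray()
```

```text
t 24.8833 pos [591.  122.5  48.5] yaw_y -2.39 F [-9.8  0.3  5.6] open 0.202 j6 3.5
shift tool mm [  -9.5 -152.2    5.7] turn -0.0016
top  x [-80.1 -69.6]
   -220 0 
   -200 0 
   -180 0 
   -160 0 
   -140 0 
   -120 0 
   -100 1 [-52.3 -52.3]
   -80 30 [-70.4 -44.6]Traceback (most recent call last):
  File "<stdin>", line 2, in <module>
  File "h.py", line 40, in tray
    print(n,' x',np.percentile(L[:,0],[1,99]).round(1))
                 ~~~~~~~~~~~~~^^^^^^^^^^^^^^^
    return _quantile_unchecked(
        a, q, axis, out, overwrite_input, method, keepdims, weights)
    return _ureduce(a,
                    func=_quantile_ureduce_func,
    ...<5 lines>...
                    overwrite_input=overwrite_input,
                    method=method)
    r = func(a, **kwargs)
    result = _quantile(arr,
                       quantiles=q,
    ...<2 lines>...
                       out=out,
                       weights=wgt)
    slices_having_nans = np.isnan(arr[-1, ...])
                                  ~~~^^^^^^^^^
IndexError: index -1 is out of bounds for axis 0 with size 0
```

>>> send_rows(
  plan=[
    [205,0,0.001,-0.001,0],
    [205,0,0.001,-0.001,0],
    [205,0,0.001,0,0],
    [205,0,0,0,0],
  ],
)

```text
time_s: 25.32
position: [0.5949, 0.1222, 0.0495]
tcp_rot: [[0.042, 0.999, -0.006], [0.999, -0.042, -0.0], [-0.0, -0.006, -1.0]]
force: [-7.2, 0.3, -2.1]
opening: 0.196
grasp_force: 3.5
```

>>> send_rows(
  plan=[
    [205,0,0.001,0,0],
    [205,0,0.001,0,0],
    [205,0,0,0,0],
  ],
)

```text
time_s: 25.57
position: [0.5957, 0.1222, 0.0491]
tcp_rot: [[0.042, 0.999, -0.009], [0.999, -0.042, -0.0], [-0.0, -0.009, -1.0]]
force: [-8.6, 0.4, -1.0]
opening: 0.2
grasp_force: 4.2
```

>>> send_rows(
  plan=[
    [205,0,0.001,0,0],
    [205,0,0.001,0,0],
    [205,0,0,0,0],
  ],
)

```text
time_s: 25.82
position: [0.5966, 0.1222, 0.0489]
tcp_rot: [[0.042, 0.999, -0.011], [0.999, -0.042, -0.0], [-0.0, -0.011, -1.0]]
force: [-10.2, 0.3, -1.2]
opening: 0.194
grasp_force: 4.9
```

>>> send_rows(
  plan=[
    [205,0,0.001,0,0],
    [205,0,0,0,0],
  ],
)

```text
time_s: 25.98
position: [0.5969, 0.1222, 0.0487]
tcp_rot: [[0.042, 0.999, -0.013], [0.999, -0.042, -0.0], [-0.001, -0.013, -1.0]]
force: [-10.9, 1.0, -0.2]
opening: 0.197
grasp_force: 5.3
```

>>> send_rows(
  plan=[
    [205,0,-0.002,0,0],
    [205,0,-0.002,0,0],
    [205,0,-0.002,0,0],
    [123,0,-0.001,0,0],
    [123,0,0,0,0],
    [123,0,0,0,0],
    [123,0,0,0,0],
    [123,0,0,0,0],
  ],
)

```text
time_s: 26.65
position: [0.598, 0.1221, 0.0515]
tcp_rot: [[0.042, 0.999, 0.005], [0.999, -0.042, 0.0], [0.0, 0.005, -1.0]]
force: [-0.1, -0.0, 0.1]
opening: 0.472
grasp_force: 0.0
```

>>> send_rows(
  plan=[
    [123,0,0,-0.008,0],
    [123,0,0,-0.02,0],
    [123,0,0,-0.025,0],
    [0,0,0,-0.025,0],
    [0,0.008,0,-0.025,0],
    [0,0.02,0.002,-0.01,0],
    [0,0.025,0.002,0,0.01],
    [0,0.025,0.002,0,0.01],
    [0,0.025,0,0,0],
    [0,0.02,0,0,0],
    [0,0.01,0,0,0],
    [0,0,0,0,0],
    [0,0,0,0,0],
  ],
)

```text
time_s: 27.73
position: [0.6085, 0.2546, 0.1639]
tcp_rot: [[0.061, 0.998, 0.001], [0.998, -0.061, -0.001], [-0.001, 0.001, -1.0]]
force: [-0.3, -0.2, -0.6]
opening: 0.994
grasp_force: 0.0
```

Run:
```python
from h import *
go(.605,.2622,.107,-3.5)
p,d=capture('scene');P=cloud('scene',d)
k=knob('s',p,0)&near(P,.5,.7,.2,.35,.115,.135);print('knob',P[k].mean(0),k.sum())
a=np.radians(-2.3);R=np.array([[np.cos(a),-np.sin(a)],[np.sin(a),np.cos(a)]])
m=near(P,.5,.62,.02,.2,.044,.06)&(p.max(2)<80)
L=(P[m][:,:2]*1000-(713.5,116.8))@R;print('handle',m.sum(),L.mean(0),np.percentile(L[:,0],[2,98]),np.percentile(L[:,1],[2,98]))
cv2.imwrite('pics/s6.png',cv2.resize(p[130:330,290:490],None,fx=3,fy=3))
```

```text
t 27.7333 pos [608.5 254.6 163.9] yaw_y -3.49 F [-0.3 -0.2 -0.6] open 0.994 j6 16.5
shift tool mm [ 7.4 -4.  56.9] turn 0.0002
knob [0.60849241 0.25901651 0.12211685] 67
handle 142 [-119.41639267    2.33113404] [-126.22543974 -112.74550126] [-33.89479385  41.36060677]
```

The handle sits at case x = -119.5, so the tray is about home. Next I cage the knob and swing the lever shut.

>>> send_rows(
  plan=[
    [0,0.004,-0.002,0.008,0],
    [0,0.0035,-0.0015,0.015,0],
    [0,0,0,0.015,0],
    [0,0,0,0.012,0],
    [0,0,0,0.006,0],
    [165,0,0,0,0],
    [165,0,0,0,0],
    [165,0,0,0,0],
    [165,0,0,0,0],
    [165,0,0,0,0],
    [165,0,0,0,0],
    [165,0,0,0,0],
    [165,0,0,0,0],
    [165,0,0,0,0],
    [165,0,0.0025,0,0.03],
    [165,-0.00015,0.0051,0,0.06],
    [165,-0.00015,0.0051,0,0.06],
    [165,-0.00015,0.0051,0,0.06],
  ],
)

```text
time_s: 29.28
position: [0.6221, 0.2598, 0.1074]
tcp_rot: [[0.271, 0.962, -0.002], [0.962, -0.271, 0.0], [-0.001, -0.002, -1.0]]
force: [-1.8, 1.2, 0.4]
opening: 0.355
grasp_force: 0.8
```

```bash
cat >> h.py <<'E'
def lev():
    s=read_state();p=np.array(s['position'])*1000;v=p[:2]-[599.9,177.9];a=np.degrees(np.arctan2(v[1],v[0]))
    print('r',np.hypot(*v).round(1),'lever~',np.radians(a+17.3).round(3),'yaw-radial',round(np.degrees(np.arctan2(s['tcp_rot'][1][1],s['tcp_rot'][0][1]))-a+90,1),'F',np.round(s['force'],1))
E
python3 -c "
from h import *
lev();go(0,0,0)"
```

```text
r 84.8 lever~ 1.608 yaw-radial -0.6 F [-1.8  1.2  0.4]
t 29.2833 pos [622.1 259.8 107.4] yaw_y -15.75 F [-1.8  1.2  0.4] open 0.355 j6 28.9
shift tool mm [-418.8 -528.   108.8] turn None
```

>>> send_rows(
  plan=[
    [165,-0.00015,0.0051,0,0.06],
    [165,-0.00015,0.0051,0,0.06],
    [165,-0.00015,0.0051,0,0.06],
    [165,-0.00015,0.0051,0,0.06],
    [165,-0.00015,0.0051,0,0.06],
    [165,-0.00015,0.0051,0,0.06],
    [165,-0.00015,0.0051,0,0.06],
    [165,-0.00015,0.0051,0,0.06],
    [165,-0.00015,0.0051,0,0.06],
    [165,-0.00015,0.0051,0,0.06],
    [165,-0.00015,0.0051,0,0.06],
    [165,-0.00015,0.0051,0,0.06],
    [165,-0.00015,0.0051,0,0.06],
    [165,-0.00015,0.0051,0,0.06],
  ],
)

```text
time_s: 30.45
position: [0.6761, 0.2159, 0.1075]
tcp_rot: [[0.898, 0.44, -0.001], [0.44, -0.898, 0.001], [-0.0, -0.001, -1.0]]
force: [-0.3, 1.6, 0.3]
opening: 0.356
grasp_force: 0.8
```

```bash
python3 -c "
from h import *
lev();go(0,0,0)"
```

```text
r 85.1 lever~ 0.764 yaw-radial -0.4 F [-0.3  1.6  0.3]
t 30.45 pos [676.1 215.9 107.5] yaw_y -63.89 F [-0.3  1.6  0.3] open 0.356 j6 72.5
shift tool mm [-702.1 -103.6  107.9] turn None
```

Now slower, towards shut: 0.04 rad per row.

>>> send_rows(
  plan=[
    [165,-0.0001,0.0034,0,0.04],
    [165,-0.0001,0.0034,0,0.04],
    [165,-0.0001,0.0034,0,0.04],
    [165,-0.0001,0.0034,0,0.04],
    [165,-0.0001,0.0034,0,0.04],
    [165,-0.0001,0.0034,0,0.04],
    [165,-0.0001,0.0034,0,0.04],
    [165,-0.0001,0.0034,0,0.04],
  ],
)

```text
time_s: 31.12
position: [0.6839, 0.1905, 0.1075]
tcp_rot: [[0.991, 0.136, -0.0], [0.136, -0.991, 0.002], [-0.0, -0.002, -1.0]]
force: [-0.9, 2.4, -0.5]
opening: 0.354
grasp_force: 1.4
```

>>> send_rows(
  plan=[
    [165,-0.0001,0.0034,0,0.04],
    [165,-0.0001,0.0034,0,0.04],
    [165,-0.0001,0.0034,0,0.04],
    [165,-0.0001,0.0034,0,0.04],
    [165,-0.0001,0.0034,0,0.04],
    [165,0,0,0,0],
  ],
)

```text
time_s: 31.62
position: [0.6847, 0.1725, 0.1075]
tcp_rot: [[0.998, -0.062, 0.0], [-0.062, -0.998, 0.001], [0.0, -0.001, -1.0]]
force: [-0.5, 0.7, -1.0]
opening: 0.357
grasp_force: 0.4
```

```bash
python3 -c "
from h import *
lev();go(0,0,0)"
```

```text
r 85.0 lever~ 0.238 yaw-radial 0.1 F [-0.5  0.7 -1. ]
t 31.6167 pos [684.7 172.5 107.5] yaw_y -93.57 F [-0.5  0.7 -1. ] open 0.357 j6 98.6
shift tool mm [-672.6  214.9  107.3] turn None
```

>>> send_rows(
  plan=[
    [165,-0.0001,0.0034,0,0.04],
    [165,-0.0001,0.0034,0,0.04],
    [165,-0.0001,0.0034,0,0.04],
    [165,-0.0001,0.0034,0,0.04],
    [165,0,0.0025,0,0.03],
    [165,0,0.0025,0,0.03],
    [165,0,0,0,0],
  ],
)

```text
time_s: 32.2
position: [0.6815, 0.154, 0.1076]
tcp_rot: [[0.961, -0.277, 0.0], [-0.277, -0.961, 0.0], [0.0, -0.0, -1.0]]
force: [0.1, 0.9, -0.4]
opening: 0.35
grasp_force: 0.1
```

>>> send_rows(
  plan=[
    [165,0,0.002,0,0],
    [165,0,0.002,0,0],
    [165,0,0,0,0],
  ],
)

```text
time_s: 32.45
position: [0.6802, 0.1501, 0.1075]
tcp_rot: [[0.961, -0.277, -0.0], [-0.277, -0.961, -0.0], [-0.0, 0.0, -1.0]]
force: [1.0, 0.5, -0.1]
opening: 0.352
grasp_force: 0.3
```

```bash
python3 -c "
from h import *
lev();go(0,0,0)"
```

```text
r 85.0 lever~ -0.031 yaw-radial 3.0 F [ 1.   0.5 -0.1]
t 32.45 pos [680.2 150.1 107.5] yaw_y -106.07 F [ 1.   0.5 -0.1] open 0.352 j6 109.4
shift tool mm [-612.1  332.6  107.6] turn None
```

>>> send_rows(
  plan=[
    [165,0,0.002,0,0],
    [165,0,0.002,0,0],
    [165,0,0,0,0],
  ],
)

```text
time_s: 32.7
position: [0.6796, 0.1476, 0.1076]
tcp_rot: [[0.961, -0.278, 0.001], [-0.278, -0.961, 0.003], [0.001, -0.003, -1.0]]
force: [1.4, 3.6, -1.0]
opening: 0.358
grasp_force: 2.4
```

>>> send_rows(
  plan=[
    [165,0,0.002,0,0],
    [165,0,0.002,0,0],
    [165,0,0,0,0],
  ],
)

```text
time_s: 32.95
position: [0.6794, 0.1471, 0.1076]
tcp_rot: [[0.96, -0.279, 0.004], [-0.279, -0.96, 0.008], [0.002, -0.009, -1.0]]
force: [4.2, 13.4, -4.0]
opening: 0.351
grasp_force: 6.5
```

```bash
python3 -c "
from h import *
lev();go(0,0,0)"
```

```text
r 85.3 lever~ -0.068 yaw-radial 5.0 F [ 4.2 13.4 -4. ]
t 32.95 pos [679.4 147.1 107.6] yaw_y -106.2 F [ 4.2 13.4 -4. ] open 0.351 j6 108.7
shift tool mm [-611.6  331.8  103.4] turn None
```

The hard stop has been felt at 14 N, so the lever is shut. Next I back off to the cage centre, open, rise and check.

>>> send_rows(
  plan=[
    [165,0,-0.004,0,0],
    [165,0,-0.003,0,0],
    [0,0,0,0,0],
    [0,0,0,0,0],
    [0,0,0,0,0],
    [0,0,0,0,0],
    [0,0,0,-0.01,0],
    [0,0,0,-0.025,0],
    [0,0,0,-0.03,0],
    [0,0,0,-0.03,0],
    [0,0,0.02,-0.02,0],
    [0,-0.01,0.035,0,0],
    [0,-0.01,0.035,0,0],
    [0,-0.01,0.035,0,0],
    [0,-0.01,0.035,0,0],
    [0,0,0.02,0,0],
    [0,0,0,0,0],
    [0,0,0,0,0],
  ],
)

```text
time_s: 34.45
position: [0.5917, -0.0138, 0.2236]
tcp_rot: [[0.96, -0.28, 0.001], [-0.28, -0.96, 0.0], [0.001, -0.0, -1.0]]
force: [0.6, 0.6, 0.2]
opening: 1.002
grasp_force: 0.0
```

Run:
```python
from h import *
go(0,0,0)
p,d=capture('top');P=cloud('top',d)
k=knob('s',p,0)&near(P,.55,.75,.1,.3,.115,.135);print('knob',P[k].mean(0),k.sum())
p2,d2=capture('scene');P2=cloud('scene',d2)
a=np.radians(-2.3);R=np.array([[np.cos(a),-np.sin(a)],[np.sin(a),np.cos(a)]])
for q,D in((p,P),(p2,P2)):
    m=near(D,.5,.62,.02,.2,.044,.057)&(q.max(2)<80)
    if m.any(): L=(D[m][:,:2]*1000-(713.5,116.8))@R;print('handle',m.sum(),L.mean(0),np.percentile(L[:,0],[2,98]),rect(D,m))
cv2.imwrite('pics/fin.png',np.hstack([cv2.resize(x,(400,400),interpolation=cv2.INTER_CUBIC) for x in (p[130:300,220:390],p2[160:330,310:480])]))
```

```text
t 34.45 pos [591.7 -13.8 223.6] yaw_y -106.28 F [0.6 0.6 0.2] open 1.002 j6 94.1
shift tool mm [-572.2  152.7  222.7] turn None
knob [0.67981884 0.15246079 0.12438761] 72
handle 98 [-121.43384806    9.86094019] [-127.07052089 -115.31794264] (array([592.8, 131.5]), array([52.6, 12. ]), 86.53, np.int64(98))
handle 121 [-1.17158430e+02  9.98363894e-02] [-122.52323575 -113.03896343] (array([597.7, 129.7]), array([80.7, 19.1]), 75.26, np.int64(121))
```

View pics/fin.png

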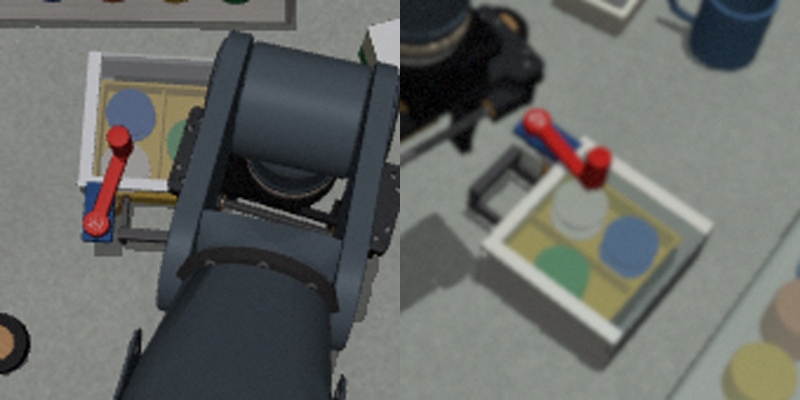

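The picture shows the tray in the case under the roof, its reels upright, the handle outwards and the lever shut. The knob is at (680,152) mm, as predicted for lever 0.

```bash
python3 -c "
from rig import *
print(hand_in())"
```

```text
the job is handed in; nothing more can be done
None
```

I handed the job in at about 34 s of the 72 s limit. The tray is home in the case with its handle outwards and all three reels upright, and the red lever is pressed shut to its stop. The tray was held on the buffer at about 11 N of total push. Early in the slide it jammed briefly on counter friction at about 24 N and was freed. The hand-in returned no verdict.

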